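# Lay the Z-bent heat pipe in the soldering jig

## Robot

A 6-joint arm with a two-finger parallel gripper is mounted at the origin on the work surface. World frame = base frame: x ahead of the robot, y to its left, z up, the work surface at z = 0. Lengths are in mm, angles in rad, forces in N, time in s.
With the tool pointing down it reaches from about 350 to 725 mm from the base axis. Payload 4.3 kg.
Tool frame: the origin (TCP) lies at the very end of the fingers, on their centre line; the grasp point (between the pads) lies 19 mm behind it (pinch_z is the y of the grasp point in the tool frame, in mm); y points along the fingers, z is the direction in which the jaws open and shut, and the axes are right-handed (so a half turn about y gives the same grasp; the last joint's range is limited). The gripper opens to 85 mm and grips with 20 to 120 N. Pads are 22 mm wide; open, the fingers measure 114 mm over their backs; the gripper's body (76 mm by 85 mm) begins 54 mm behind the grasp point. The pads swing forward as they close: fully open they stand 13 mm farther back than shut.
Start: joints at [1.147, 0.377, 0.081, 1.274, 0, 1.46], TCP at [177.496, 546.957, 231.329] pointing down, gripper open.
Joint ranges: [-2.72, 2.72], [-0.84, 1.66], [-1.02, 1.22], [-1.77, 2.12], [-1.37, 1.28], [-3.14, 3.14]. Speed limits (rad/s): [2.57, 2.57, 3.14, 3.14, 3.14, 3.14].

## Interface

Orientations are given as a unit quaternion [x, y, z, w].
In Python, from workcell import * gives the robot as it stands.
- The arm moves only by the tool servo_tool, never from a script. Its argument "increments" is text: rows parted by semicolons, each of 4 numbers parted by spaces: the shift along the tool's x, y, z in mm, then the turn about the tool's y in rad. A call has 1 to 5 rows; each row is the pose to reach, as a shift and turn from the pose commanded when the call began, along the tool's axes at that moment; what a row does not reach only later rows make up. A row lasts 1/8 s, in which the tool goes at most 62.5 mm and 10.7 degrees, less where a joint would pass 70% of its speed; a pose out of reach is approached as far as the arm can. A call with a gripper value outside its range is refused whole. "gripper" is the closure, from 0 (fully open) to 1 (shut), set as the call begins (left out, the last holds). The fingers move at their own pace and stop on an object; "newtons" is the grip in N (left out, the last holds). Time passes only in rows, so rows that repeat a pose let the fingers close. It gives the time, the measured TCP pose, the force and the opening at its end, in the units of the state.
- sense(): the state, without advancing time (a new reading comes with each control period).
- snapshot(name): name is "scene" or "side" or "wrist"; returns the picture (384x512x3 uint8, red, green, blue); there is no depth.
- get_calibration(name): a dict with "fx", "fy", "cx", "cy" (pixels), "extrinsics" (4x4, takes a point from camera to world coordinates). Camera axes: x right, y down, z forward; pixel columns grow to the right and rows downward; lengths in mm; the calibration is good to about 2 mm. The wrist camera is an equidistant fisheye: a pixel r from the principal point sees the ray r / f radians off the axis. A picture is of the moment at which its call begins: read the wrist's pose just before it. get_calibration takes no time and is no camera call; for the wrist camera it gives the pose at the moment of the call.
- hand_in(): hands the job in, once; it reports no verdict.
The state is a dict: "time_s": time; "joint_pos": joint angles; "dq": joint speeds; "joint_efforts": joint torques, N m; "eef_pos": TCP position; "eef_rot": TCP orientation; "contact_force": force on the tool from outside, world axes, zero at the start; "moment": the same for the moment, N m; "finger_gap": opening from 0.0 (shut) to 1.0 (fully open).
Only numpy, scipy, OpenCV 4.12 (cv2) and the standard library are available. Lean on these libraries where they do the work, as an engineer would, in place of code of your own. Each camera call takes 0.05 s, during which the arm holds its last target.

## Task

Three bent copper heat pipes lie on the blue bench mat. Pick up the Z-shaped one, turn it to suit the soldering jig and lower it, without dropping it, so that its two straight ends rest fully down in the jig's two V notches; then let go. Leave the U-shaped and the L-shaped pipe where they lie.

Things in the scene. Friction and masses are not known exactly. Their poses are not given: they have to be found in the camera images.
- zpipe_mid (a point): Centre and balance point of the loose Z-shaped copper pipe: 10 mm tube, 60 g, flat on the mat (mat top 3 mm above bench), this point 5 mm above the mat. From above, in its axes (z up, mm): (-85,-25) to (-30,-25) to (30,25) to (85,25): two parallel ends along x and a slanting middle piece, 39.8 degrees from x, to be gripped across at this point. Same shape after half a turn about z.
- jig_seat (a point): Where the Z pipe's centre belongs, x axes parallel (either way round), 49 mm above the underside of the fixed jig: base plate 150 x 80 x 8 mm (x, y) with two dark Y-shaped rests at (62,25) and (-62,-25) mm from here (jig axes, z up), 20 mm thick along x. V notches run along x, walls 45 degrees, 37 mm wide at the mouth, bottoms 7 mm below, tips 11 mm above this point.
- upipe_mid (a point): Centre of the U-shaped copper pipe (10 mm tube, 70 x 60 mm), loose on the mat; not needed, leave it.
- lpipe_mid (a point): Centre of the L-shaped copper pipe (10 mm tube, arms 80 and 70 mm), loose on the mat; not needed, leave it. A solder reel (54 mm across) and a flux jar (52 mm across) stand beyond the mat's far edge.
Not all that is in view belongs to the job. What is shaped like the part that bears zpipe_mid but black is not meant.

How it is judged:
By the outcome, as a careful person would: the job done as asked, in the order asked, and still so for the second after the job is handed in, with the robot touching nothing.
It also fails if it takes over 32 s, if anything falls off the work surface, if the arm or the gripper's body presses on something with over 40 N, if the wrist force passes 120 N, or if a joint passes its speed limit or range.

## Working session

There is one attempt and no reset: what is moved stays moved. The work goes in short steps, Python scripts to look and compute and a tool call to move; the robot and the scene stay as the last step left them, time stands still between calls to the robot, and variables do not carry over. Pictures are saved under pics/ and viewed, and the job is handed in when it is done.

Besides the shell and the picture viewer there is one more tool, called after "Request:" as name(argument=value, ...) on one line, values as JSON. servo_tool: Moves the arm, as the interface text tells. Its arguments: {"type":"object","properties":{"increments":{"type":"string"},"gripper":{"type":"number"},"newtons":{"type":"number"}},"required":["increments"]}

```bash
mkdir -p pics
python3 - <<'E'
from workcell import *
import cv2,json
print(sense())
for n in ["scene","side","wrist"]:
    c=get_calibration(n);print(n,{k:(v if not hasattr(v,'tolist') else v.tolist()) for k,v in c.items()})
    im=snapshot(n);cv2.imwrite(f"pics/{n}0.png",im[:,:,::-1])
E
```

```text
{'time_s': 0.0, 'joint_pos': array([ 1.14666171e+00,  3.78087964e-01,  7.96180265e-02,  1.27439425e+00,
       -4.50173136e-05,  1.46051148e+00]), 'dq': array([ 0.00165293, -0.00123296,  0.0007799 ,  0.00035102,  0.00233192,
        0.00019505]), 'joint_efforts': array([-3.08859762e-04, -4.63603663e+01,  2.69875288e+01,  2.07875425e-02,
       -5.69984081e-05,  5.46994130e-06]), 'eef_pos': array([177.24150228, 546.30731604, 230.34361145]), 'eef_rot': array([ 0.69912722, -0.11068541,  0.11033003, -0.69770851]), 'contact_force': array([ 0.44553167, -0.50233895, -0.59718438]), 'moment': array([-0.00586821, -0.08168146,  0.02169304]), 'finger_gap': 0.9986127698251072}
scene {'fx': 448.4777989463746, 'fy': 448.4777989463746, 'cx': 250.55277395551593, 'cy': 196.67809425442067, 'extrinsics': [[-0.5809081376280114, 0.46980545584717587, -0.6647018649693883, 1353.322707834753], [0.8139645869587808, 0.33255908810009066, -0.47630463371571136, 572.0630984296251], [-0.0027178694922825827, -0.8177330166859252, -0.5755912843391215, 796.1951598971333], [0.0, 0.0, 0.0, 1.0]]}
side {'fx': 387.4561128830603, 'fy': 387.4561128830603, 'cx': 250.49621829195317, 'cy': 190.71083736480105, 'extrinsics': [[0.9717229162654992, -0.19487174395180917, 0.1333400817970876, 393.35046579690504], [-0.23546097763456483, -0.75741413458875, 0.6090007854974818, -588.9338675820061], [-0.017683382477581742, -0.623176405309408, -0.781881363027535, 806.6486536015539], [0.0, 0.0, 0.0, 1.0]]}
wrist {'fx': 297.3186396354542, 'fy': 297.3186396354542, 'cx': 253.05500042847999, 'cy': 191.95533966419725, 'extrinsics': [[0.308339376975732, 0.9056966076591576, 0.29093037565869856, 103.03530520964021], [0.9512733814358778, -0.2927914633673979, -0.0967063221859291, 571.6967853399846], [-0.002404657515852345, 0.3065726893476841, -0.9518442119214465, 371.849494932624], [0.0, 0.0, 0.0, 1.0]]}
```

View pics/scene0.png

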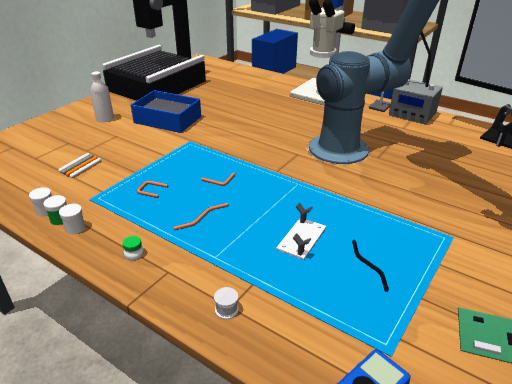

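View pics/side0.png

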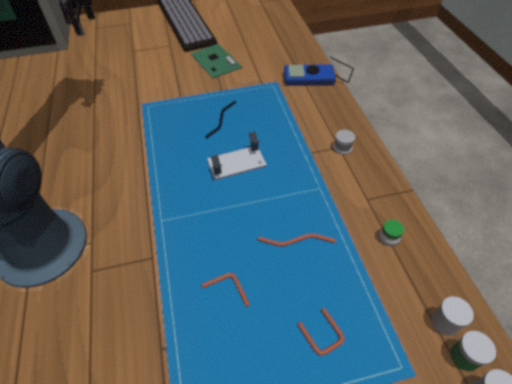

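View pics/wrist0.png

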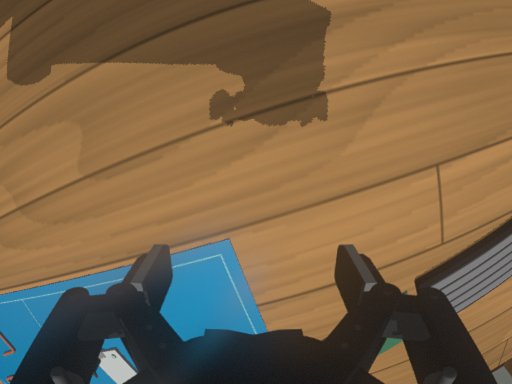

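```bash
cat > h.py <<'E'
from workcell import *
import cv2,numpy as np
def ray(c,uv):
    uv=np.atleast_2d(np.asarray(uv,float));E=np.array(c["extrinsics"])
    x=(uv[:,0]-c["cx"])/c["fx"];y=(uv[:,1]-c["cy"])/c["fy"]
    return E[:3,3],np.c_[x,y,np.ones(len(x))]@E[:3,:3].T
def wray(c,uv):
    uv=np.atleast_2d(np.asarray(uv,float));E=np.array(c["extrinsics"])
    d=uv-[c["cx"],c["cy"]];r=np.hypot(*d.T);th=r/c["fx"];s=np.sin(th)/np.maximum(r,1e-9)
    return E[:3,3],np.c_[d[:,0]*s,d[:,1]*s,np.cos(th)]@E[:3,:3].T
def plane(od,z):
    o,d=od;return (o+d*((z-o[2])/d[:,2])[:,None])[:,:2]
def tri(*ods):
    A=0;b=0
    for o,d in ods:
        d=d[0]/np.linalg.norm(d[0]);P=np.eye(3)-np.outer(d,d);A=A+P;b=b+P@o
    p=np.linalg.solve(A,b);return p
def zfit(p):
    # p: pipe plan points. returns end points and centroid
    c=p.mean(0);return c
E
python3 - <<'E'
from h import *
for n in ["scene","side"]:
    im=cv2.imread(f"pics/{n}0.png");hsv=cv2.cvtColor(im,cv2.COLOR_BGR2HSV)
    c=get_calibration(n)
    blue=cv2.inRange(hsv,(90,150,80),(110,255,255))
    k=cv2.findContours(blue,0,2)[0];k=max(k,key=cv2.contourArea);m=np.zeros(blue.shape,np.uint8);cv2.drawContours(m,[k],-1,255,-1)
    m=cv2.erode(m,np.ones((3,3)))
    cop=cv2.inRange(hsv,(0,80,60),(20,255,255))&m
    N,L,S,C=cv2.connectedComponentsWithStats(cop)
    for i in range(1,N):
        if S[i,4]<30: continue
        v,u=np.where(L==i);p=plane(ray(c,np.c_[u,v]),8)
        r=cv2.minAreaRect(p.astype(np.float32))
        d=np.linalg.norm(p-p.mean(0),axis=1)
        print(n,S[i],p.mean(0).round(1),r)
    x0,y0,x1,y1=(265,190,340,265) if n=="scene" else (195,120,280,190)
    cv2.imwrite(f"pics/{n}_jig.png",cv2.resize(im[y0:y1,x0:x1],None,fx=8,fy=8,interpolation=cv2.INTER_CUBIC))
E
```

```text
scene [201 173  34  12  99] [ 427.7 -218.8] ((424.56402587890625, -217.0958251953125), (55.56324768066406, 111.57286834716797), 51.78522872924805)
scene [137 181  30  16 148] [ 587.  -367.8] ((586.0160522460938, -362.5803527832031), (72.90986633300781, 78.0038833618164), 16.3955020904541)
scene [174 203  54  27 176] [ 604.9 -141.9] ((601.5169067382812, -141.15660095214844), (28.747760772705078, 182.61526489257812), 79.9543685913086)
side [259 234  76  11 188] [ 601.6 -139. ] ((600.886962890625, -138.02923583984375), (23.322311401367188, 178.0149383544922), 79.88944244384766)
side [203 274  46  32 180] [ 421.1 -213.7] ((422.17041015625, -214.43557739257812), (51.969417572021484, 110.34144592285156), 52.008121490478516)
side [299 309  45  46 319] [ 585.2 -368.8] ((583.1262817382812, -360.0966796875), (66.95372009277344, 75.1528549194336), 15.433420181274414)
```

```bash
ls -la pics
```

```text
total 1300
drwxr-xr-x 2 agent agent   4096 Dec  6 20:21 .
drwxr-xr-x 3 agent agent   4096 Dec  6 20:20 ..
-rw-r--r-- 1 agent agent 292759 Dec  6 20:19 scene0.png
-rw-r--r-- 1 agent agent 197694 Dec  6 20:21 scene_jig.png
-rw-r--r-- 1 agent agent 308675 Dec  6 20:19 side0.png
-rw-r--r-- 1 agent agent 270438 Dec  6 20:21 side_jig.png
-rw-r--r-- 1 agent agent 239864 Dec  6 20:19 wrist0.png
```

View pics/scene_jig.png

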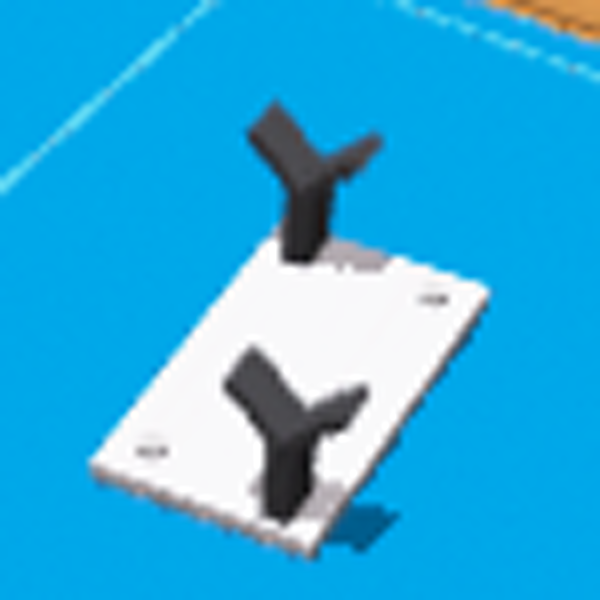

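View pics/side_jig.png

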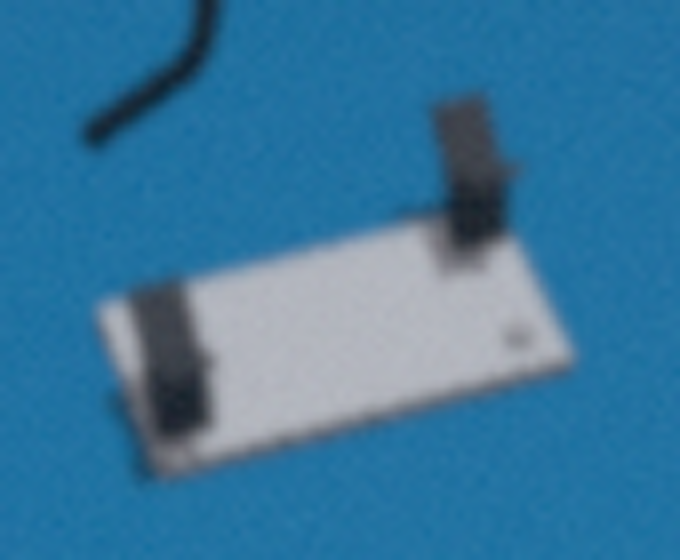

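```bash
cat >> h.py <<'E'
V=np.array([(-85,-25),(-30,-25),(30,25),(85,25)],float)
def model():
    P=[]
    for a,b in zip(V[:-1],V[1:]):
        n=int(np.linalg.norm(b-a)*2);P.append(a+(b-a)*np.linspace(0,1,n)[:,None])
    return np.vstack(P)
def pang(p):
    q=p-p.mean(0);w,v=np.linalg.eigh(q.T@q);a=v[:,1];return np.arctan2(a[1],a[0])
A0=pang(model())
from scipy.spatial.transform import Rotation as R
def toolR(s): return R.from_quat(s["eef_rot"]).as_matrix()
E
python3 - <<'E'
from h import *
print("A0",np.degrees(A0))
for n in ["scene","side"]:
    im=cv2.imread(f"pics/{n}0.png");hsv=cv2.cvtColor(im,cv2.COLOR_BGR2HSV);c=get_calibration(n)
    x,y,w,h=(172,200,60,33) if n=="scene" else (255,230,84,19)
    cop=cv2.inRange(hsv,(0,80,60),(20,255,255));m=np.zeros_like(cop);m[y:y+h,x:x+w]=255
    v,u=np.where(cop&m);p=plane(ray(c,np.c_[u,v]),8)
    # area-corrected: weighted mean of extremes
    a=pang(p);t=(p-p.mean(0))@[np.cos(a),np.sin(a)]
    e=[p[t<np.percentile(t,3)].mean(0),p[t>np.percentile(t,97)].mean(0)]
    yaw=np.degrees(a-A0);print(n,len(p),p.mean(0),"midends",np.mean(e,0),"len",t.max()-t.min(),"axis",np.degrees(a)%180,"yaw",yaw%180)
off={"scene":(265,190),"side":(195,120)}
pts={"scene":{"P":[(93,462),(312,548),(488,290)],"apexfront":[(295,432)],"apexback":[(312,182)]},
"side":{"P":[(100,303),(155,468),(572,355)]}}
for n in pts:
    c=get_calibration(n);f=lambda q:(np.array(q)+.5)/8-.5+off[n]
    P=plane(ray(c,f(pts[n]["P"])),11);print(n,"corners",P.round(1).tolist(),"sides",np.linalg.norm(P[0]-P[1]),np.linalg.norm(P[1]-P[2]),"centre",(P[0]+P[2])/2)
    d=(P[2]-P[1]);print("long ang",np.degrees(np.arctan2(d[1],d[0]))%180)
c=get_calibration("scene")
s=sense();print(toolR(s).round(3))
E
```

```text
A0 -156.44271345541122
scene 176 [ 604.9193071  -141.88832918] midends [ 602.01093822 -140.81217827] len 182.58250285047856 axis 170.18183298615284 yaw 146.62454644156406
side 188 [ 601.64656174 -139.00412207] midends [ 600.67612032 -139.118171  ] len 177.91692397854342 axis 170.23654657604237 yaw 146.67926003145357
scene corners [[595.4, 111.1], [589.6, 190.1], [440.6, 174.5]] sides 79.27982833031345 149.76306176510636 centre [518.00997264 142.7837636 ]
long ang 5.99022251504644
side corners [[438.4, 178.3], [443.6, 97.9], [593.3, 112.4]] sides 80.57112875948393 150.37565387524535 centre [515.85877065 145.35488926]
long ang 5.539745562307144
[[ 0.951 -0.001  0.309]
 [-0.309 -0.001  0.951]
 [-0.    -1.    -0.002]]
```

Request:
servo_tool(increments="40 0 -34 -0.08; 85 0 -72 -0.17; 130 0 -110 -0.26; 175 0 -148 -0.34; 220 0 -186 -0.42")

```text
time_s: 0.78
eef_pos: [329.9, 300.4, 231.2]
eef_rot: [-0.706, -0.039, 0.039, 0.706]
contact_force: [0.3, -1.1, -0.2]
finger_gap: 1.003
```

```bash
cat >> h.py <<'E'
def goto(x,y,z,jaw,s=None):
    s=s or sense();T=toolR(s);d=np.array([x,y,z])-s["eef_pos"]
    j=np.degrees(np.arctan2(T[1,2],T[0,2]));print("pos",s["eef_pos"].round(1),"jaw",round(j,2),"J",s["joint_pos"].round(2),"t",round(s["time_s"],2))
    print("tool inc",(T.T@d).round(1),"turn",round(-np.radians((jaw-j+180)%360-180),4))
E
python3 -c "
from h import *
goto(602,-140,230,96.45)"
```

```text
pos [329.9 300.4 231.2] jaw 96.26 J [ 0.6   0.12 -0.26  1.19 -0.    0.49] t 0.78
tool inc [ 222.5    1.2 -467.5] turn -0.0033
```

Request:
servo_tool(increments="22 0 -47; 44 0 -94; 67 0 -140; 89 0 -187; 111 0 -233")

```text
invalid input at $.increments[0]: expected 4 numbers
```

Request:
servo_tool(increments="22 0 -47 0; 44 0 -94 0; 67 0 -140 0; 89 0 -187 0; 111 0 -233 0")

```text
time_s: 1.4
eef_pos: [464.9, 80.6, 231.1]
eef_rot: [-0.706, -0.037, 0.037, 0.706]
contact_force: [0.5, 1.9, -0.8]
finger_gap: 1.002
```

```bash
python3 -c "
from h import *
goto(602,-140,230,96.45)"
```

```text
pos [464.9  80.6 231.1] jaw 96.07 J [ 0.04  0.17 -0.2   1.2   0.   -0.07] t 1.4
tool inc [ 113.     1.1 -233.9] turn -0.0067
```

Request:
servo_tool(increments="22 0 -47 0; 44 0 -94 0; 67 0 -140 0; 90 0 -187 0; 112 0 -232 -0.007")

```text
time_s: 2.02
eef_pos: [600.9, -138.2, 230.9]
eef_rot: [-0.706, -0.04, 0.04, 0.706]
contact_force: [0.1, -0.4, -0.3]
finger_gap: 0.999
```

Request:
servo_tool(increments="0 0 0 0; 0 0 0 0")

```text
time_s: 2.28
eef_pos: [599.8, -136.2, 230.7]
eef_rot: [-0.706, -0.039, 0.04, 0.706]
contact_force: [-0.7, -0.1, -0.2]
finger_gap: 1.0
```

Run:
```python
from h import *
goto(602,-140,230,96.45)
c=get_calibration("wrist");im=snapshot("wrist");cv2.imwrite("pics/w1.png",im[:,:,::-1])
import pickle;pickle.dump(c,open("w1.pkl","wb"))
```

```text
pos [ 599.8 -136.2  230.7] jaw 96.47 J [-0.33  0.46  0.21  1.32  0.   -0.44] t 2.27
tool inc [ 1.7  0.7 -4. ] turn 0.0004
```

View pics/w1.png

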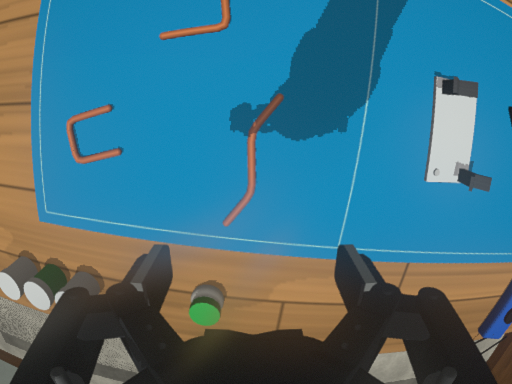

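Run:
```python
from h import *
import pickle
c=pickle.load(open("w1.pkl","rb"));im=cv2.imread("pics/w1.png");hsv=cv2.cvtColor(im,cv2.COLOR_BGR2HSV)
cop=cv2.inRange(hsv,(0,80,40),(20,255,255));m=np.zeros_like(cop);m[90:232,215:290]=255
v,u=np.where(cop&m);p=plane(wray(c,np.c_[u,v]),8)
a=pang(p);ax=np.array([np.cos(a),np.sin(a)]);nn=np.array([-ax[1],ax[0]]);q=p-p.mean(0);t=q@ax
e=[p[t<np.percentile(t,2)].mean(0),p[t>np.percentile(t,98)].mean(0)]
print(len(p),p.mean(0),np.mean(e,0),np.ptp(t),"yaw",np.degrees(a-A0)%180)
mid=p[abs(t)<18];print("mid dir",np.degrees(pang(mid))%180,mid.mean(0))
for sg in (1,-1):
    en=p[(sg*t>45)&(sg*t<85)];print("end dir",np.degrees(pang(en))%180)
# jig
w=cv2.inRange(hsv,(0,0,150),(180,60,255));w[:,:420]=0;w[:70]=0;w[190:]=0
k=max(cv2.findContours(w,0,2)[0],key=cv2.contourArea)[:,0]
P=plane(wray(c,k),11).astype(np.float32);r=cv2.minAreaRect(P);print("jig",r)
```

```text
754 [ 578.19937634 -134.06857583] [ 596.50312371 -135.66680463] 181.8124423096374 yaw 147.473800799218
mid dir 4.080888630620819 [ 577.57737603 -140.19184188]
end dir 146.57498784764783
end dir 164.32184534847516
jig ((522.4552001953125, 144.28207397460938), (134.9814910888672, 79.83927154541016), 5.408699989318848)
```

```bash
cat >> h.py <<'E'
def zw(im,c,box,z):
    hsv=cv2.cvtColor(im,cv2.COLOR_BGR2HSV);cop=cv2.inRange(hsv,(0,70,35),(25,255,255))
    m=np.zeros_like(cop);x0,y0,x1,y1=box;m[y0:y1,x0:x1]=255;cop&=m
    N,L,S,C=cv2.connectedComponentsWithStats(cop);print("comps",S[1:].tolist()[:8])
    return cop
E
python3 - <<'E'
from h import *
import pickle
im=cv2.imread("pics/w1.png");c=pickle.load(open("w1.pkl","rb"))
m=zw(im,c,(215,90,290,232),8)
cv2.imwrite("pics/m1.png",cv2.resize(np.hstack([im[85:235,210:295],cv2.cvtColor(m,8)[85:235,210:295]]),None,fx=4,fy=4,interpolation=0))
E
```

```text
comps [[225, 94, 58, 131, 833]]
```

View pics/m1.png

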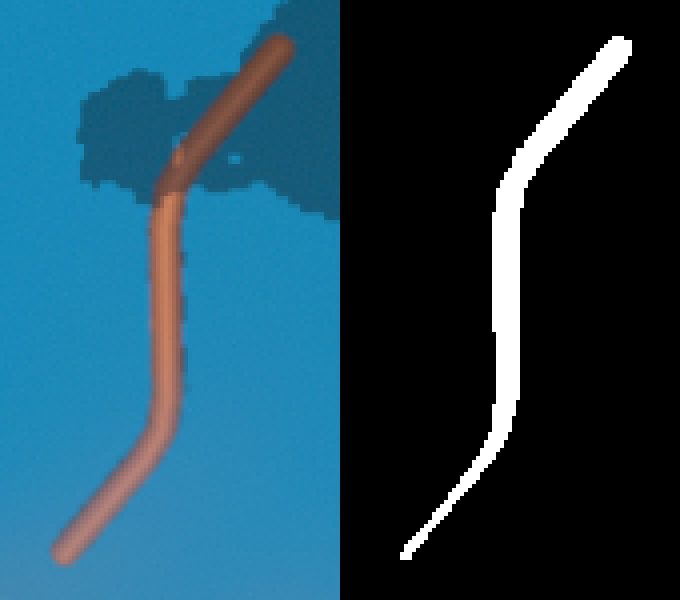

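```bash
cat >> h.py <<'E'
def zmask(im,box):
    i=im.astype(int);m=(((i[...,2]-i[...,0])>-25)*255).astype(np.uint8);k=np.zeros_like(m);x0,y0,x1,y1=box;k[y0:y1,x0:x1]=255;m&=k
    N,L,S,C=cv2.connectedComponentsWithStats(m);j=1+np.argmax(S[1:,4]);return ((L==j)*255).astype(np.uint8)
def zmeas(p):
    a=pang(p);ax=np.array([np.cos(a),np.sin(a)]);q=p-p.mean(0);t=q@ax
    e=[p[t<np.percentile(t,2)].mean(0),p[t>np.percentile(t,98)].mean(0)]
    print(len(p),"mean",p.mean(0).round(1),"midends",np.mean(e,0).round(1),"len",np.ptp(t).round(1),"yaw",(np.degrees(a-A0)%180).round(2))
    mid=p[abs(t)<18];print("mid dir",np.degrees(pang(mid))%180,mid.mean(0))
    for sg in (1,-1):
        en=p[(sg*t>45)&(sg*t<85)];print("end dir",np.degrees(pang(en))%180)
E
python3 - <<'E'
from h import *
import pickle
im=cv2.imread("pics/w1.png");c=pickle.load(open("w1.pkl","rb"))
m=zmask(im,(215,85,295,235));v,u=np.where(m);zmeas(plane(wray(c,np.c_[u,v]),8))
for n,b in (("scene",(165,195,235,235)),("side",(250,225,345,255))):
    im=cv2.imread(f"pics/{n}0.png");m=zmask(im,b);v,u=np.where(m);zmeas(plane(ray(get_calibration(n),np.c_[u,v]),8))
E
```

```text
1118 mean [ 594.3 -136.9] midends [ 599.7 -137.9] len 184.8 yaw 146.47
mid dir 9.136423836504264 [ 593.52740932 -138.76693626]
end dir 146.29032585660718
end dir 147.70069270138939
213 mean [ 606.1 -141.2] midends [ 601.7 -141.6] len 186.7 yaw 146.38
mid dir 8.666988736838732 [ 606.73191908 -140.11362509]
end dir 145.37312889127486
end dir 145.74394999200547
334 mean [ 601.1 -138.7] midends [ 600.5 -138.4] len 182.7 yaw 146.46
mid dir 9.798969875847774 [ 601.13027862 -138.43761996]
end dir 146.125629795798
end dir 146.1581144608326
```

Run:
```python
from h import *
goto(600.6,-139.2,30,96.2)
```

```text
pos [ 599.7 -135.7  231.1] jaw 96.52 J [-0.33  0.46  0.21  1.32  0.   -0.44] t 2.33
tool inc [  0.6 201.1  -3.7] turn 0.0056
```

Request:
servo_tool(increments="0 50 -1 0.005; 1 100 -2 0.005; 1 150 -3.5 0.005; 1 200 -3.5 0.005; 1 200 -3.5 0.005")

```text
time_s: 2.95
eef_pos: [597.0, -137.1, 27.7]
eef_rot: [-0.705, -0.036, 0.042, 0.707]
contact_force: [-0.2, 0.2, -0.3]
finger_gap: 1.001
```

Run:
```python
from h import *
goto(600.6,-139.2,5,96.2)
c=get_calibration("wrist");im=snapshot("wrist");cv2.imwrite("pics/w2.png",im[:,:,::-1])
cv2.imwrite("pics/s2.png",snapshot("side")[:,:,::-1])
goto(600.6,-139.2,5,96.2)
```

```text
pos [ 597.  -137.1   27.7] jaw 96.29 J [-0.33  0.59 -0.13  0.86  0.   -0.44] t 2.95
tool inc [ 3.5 22.7 -2.6] turn 0.0016
pos [ 601.9 -139.1   32.7] jaw 96.27 J [-0.33  0.59 -0.12  0.87  0.   -0.44] t 3.05
tool inc [-1.3 27.7  0.1] turn 0.0012
```

View pics/w2.png

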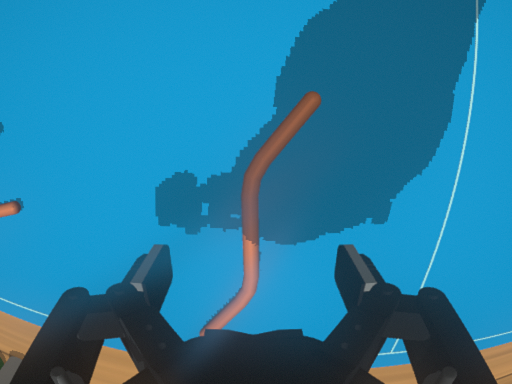

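Request:
servo_tool(increments="0 8 0 0; -0.5 16 0 0; -1 22 0 0; -1 26 0 0; -1 26 0 0")

```text
time_s: 3.68
eef_pos: [600.4, -140.0, 4.8]
eef_rot: [-0.706, -0.038, 0.039, 0.706]
contact_force: [0.1, 0.0, 0.4]
finger_gap: 1.0
```

Run:
```python
from h import *
goto(600.6,-139.2,5,96.2)
```

```text
pos [ 600.4 -140.     4.8] jaw 96.2 J [-0.33  0.61 -0.15  0.81  0.   -0.44] t 3.67
tool inc [ 0.3 -0.2  0.7] turn -0.0001
```

Request:
servo_tool(increments="0 0 0 0; 0 0 0 0; 0 0 0 0; 0 0 0 0; 0 0 0 0", gripper=1, newtons=50)

```text
time_s: 4.3
eef_pos: [600.9, -140.1, 5.5]
eef_rot: [0.706, 0.038, -0.038, -0.706]
contact_force: [-0.4, -0.1, 2.9]
finger_gap: 0.089
```

Request:
servo_tool(increments="0 0 0 0; 0 0 0 0; 0 0 0 0")

```text
time_s: 4.68
eef_pos: [600.9, -140.1, 5.5]
eef_rot: [-0.706, -0.038, 0.038, 0.706]
contact_force: [-1.4, 1.0, 4.1]
finger_gap: 0.084
```

Run:
```python
from h import *
goto(600.6,-139.2,5,96.2);print(sense()["contact_force"],sense()["moment"])
```

```text
pos [ 600.9 -140.1    5.5] jaw 96.2 J [-0.33  0.61 -0.15  0.81  0.   -0.44] t 4.67
tool inc [-0.2  0.5  0.9] turn 0.0001
[-1.44331273  0.97818346  4.06270644] [0.10595954 0.10850271 0.01355881]
```

Request:
servo_tool(increments="0 -4 0 0; 0 -12 0 0; 0 -25 0 0; 0 -40 0 0; 0 -40 0 0")

```text
time_s: 5.3
eef_pos: [602.5, -140.7, 47.6]
eef_rot: [0.707, 0.04, -0.037, -0.706]
contact_force: [0.0, -1.2, -0.7]
finger_gap: 0.085
```

Run:
```python
from h import *
print(sense()["finger_gap"])
cv2.imwrite("pics/w3.png",snapshot("wrist")[:,:,::-1])
im=snapshot("side")[:,:,::-1];cv2.imwrite("pics/s3.png",cv2.resize(im[130:330,170:400],None,fx=3,fy=3))
```

```text
0.08471040503235817
```

View pics/w3.png

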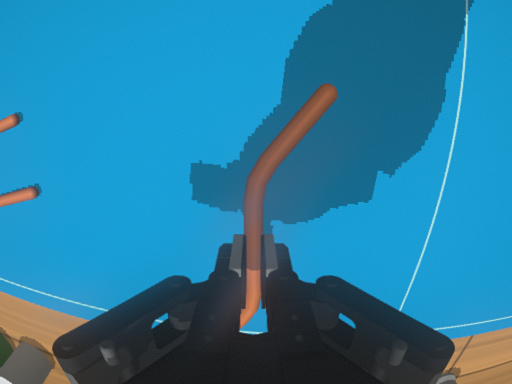

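View pics/s3.png

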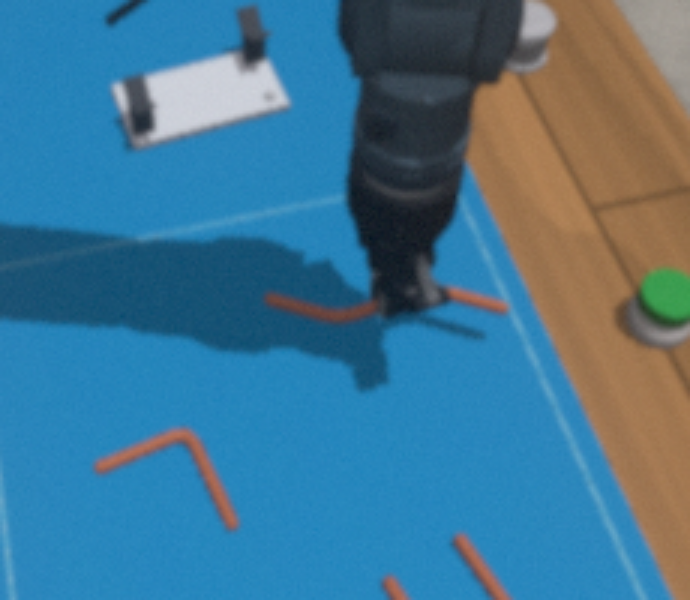

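Request:
servo_tool(increments="-5 -35 10 0; -15 -75 40 0; -28 -110 85 0; -42 -135 130 0; -53 -152 167 0")

```text
time_s: 6.02
eef_pos: [529.3, 21.7, 198.2]
eef_rot: [-0.706, -0.039, 0.038, 0.706]
contact_force: [0.6, 0.4, -0.1]
finger_gap: 0.091
```

Request:
servo_tool(increments="0 0 0 0; 0 0 0 0; 0 0 0 0")

```text
time_s: 6.4
eef_pos: [529.9, 19.4, 196.3]
eef_rot: [-0.706, -0.037, 0.038, 0.706]
contact_force: [0.5, 0.7, -0.8]
finger_gap: 0.088
```

Run:
```python
from h import *
import pickle
goto(517,144,150,135.6);print(sense()["finger_gap"])
c=get_calibration("wrist");im=snapshot("wrist")[:,:,::-1];cv2.imwrite("pics/w4.png",im);pickle.dump(c,open("w4.pkl","wb"))
```

```text
pos [529.9  19.4 196.3] jaw 96.12 J [-0.08  0.3  -0.12  1.15 -0.   -0.19] t 6.4
tool inc [  0.6  46.3 125.3] turn -0.689
0.08786144789946573
```

View pics/w4.png

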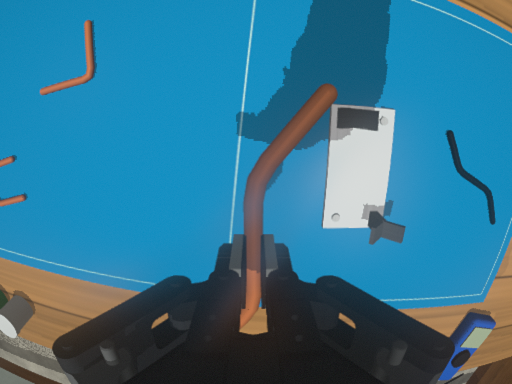

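Run:
```python
from h import *
im=cv2.imread("pics/w4.png")
cv2.imwrite("pics/w4z.png",cv2.resize(im[95:240,310:415],None,fx=4,fy=4,interpolation=cv2.INTER_CUBIC))
```

```text
(no output)
```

View pics/w4z.png

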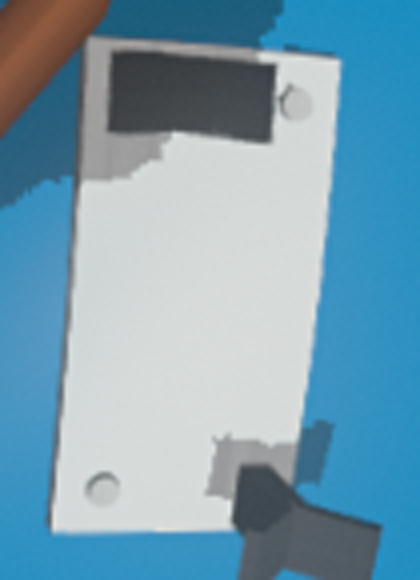

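Run:
```python
from h import *
import pickle
c=pickle.load(open("w4.pkl","rb"))
f=lambda q:(np.array(q)+.5)/4-.5+[310,95]
P=plane(wray(c,f([(87,38),(340,60),(52,532)])),11);print(P.round(1).tolist(),np.linalg.norm(P[0]-P[1]),np.linalg.norm(P[0]-P[2]))
print("centre",(P[1]+P[2])/2);d=P[2]-P[0];e=P[1]-P[0];print(np.degrees(np.arctan2(d[1],d[0])),np.degrees(np.arctan2(e[1],e[0]))-90)
Q=plane(wray(c,f([(112,52),(276,65),(272,140),(108,132)])),63);print("rest",Q.round(1).tolist(),Q.mean(0))
a=np.radians(5.7);Rm=np.array([[np.cos(a),-np.sin(a)],[np.sin(a),np.cos(a)]]);print("seat from rest",Q.mean(0)-Rm@[-62,-25])
Q=plane(wray(c,f([(286,507),(382,525)])),63);print("rest2 partial",Q)
# held pipe at z~ tcp+2.5
im=cv2.imread("pics/w4.png");m=zmask(im,(240,80,340,240));v,u=np.where(m);p=plane(wray(c,np.c_[u,v]),199)
far=p[v<165];T0=np.array([529.9,19.4]);print("free end dir",np.degrees(pang(far))%180,"tip",plane(wray(c,[(331,91)]),199),"bend",plane(wray(c,[(255,185)]),199))
b=np.radians(146.4+180);Rb=np.array([[np.cos(b),-np.sin(b)],[np.sin(b),np.cos(b)]]);print("exp tip",T0+Rb@V[3],T0+Rb@V[0],"bends",T0+Rb@V[1],T0+Rb@V[2])
mid=p[(v>195)&(v<230)];print("mid dir",np.degrees(pang(mid))%180)
cent=[(vv,u[v==vv].mean()) for vv in range(195,232,6)];q=plane(wray(c,[(b_,a_) for a_,b_ in cent]),199);print(q.round(1).tolist())
```

```text
[[445.6, 98.2], [438.1, 176.8], [593.1, 112.8]] 78.99986663392826 148.19772519576378
centre [515.59760182 144.80518865]
5.681397832288031 5.480610617570036
rest [[449.0, 90.9], [444.9, 133.2], [463.3, 135.3], [468.0, 92.8]] [456.30927213 113.03632377]
seat from rest [515.51972372 144.0705375 ]
rest2 partial [[558.1817014  161.54327084]
 [561.22086646 193.87881645]]
free end dir 138.37598061342496 tip [[443.35690207  47.50047523]] bend [[492.98242909  17.09181693]]
exp tip [614.53309419  -6.81525067] [445.26690581  45.61525067] bends [491.07757405  15.17871546] [568.72242595  23.62128454]
mid dir 96.31133524788683
[[496.3, 34.1], [499.4, 34.8], [502.5, 35.6], [505.7, 36.6], [508.9, 37.1], [512.2, 38.1], [517.6, 18.5]]
```

Run:
```python
from h import *
goto(516,144.4,120,135.45)
```

```text
pos [529.9  19.3 196.3] jaw 96.12 J [-0.08  0.3  -0.12  1.15 -0.   -0.19] t 6.45
tool inc [ -0.4  76.4 125.8] turn -0.6865
```

Request:
servo_tool(increments="0 5 25 -0.14; 0 20 50 -0.28; 0 40 78 -0.42; 0 60 105 -0.56; 0 76 126 -0.686")

```text
time_s: 7.08
eef_pos: [516.1, 145.6, 119.8]
eef_rot: [-0.651, -0.274, 0.275, 0.652]
contact_force: [-0.1, -0.0, -1.1]
finger_gap: 0.09
```

Request:
servo_tool(increments="0 0 0 0; 0 0 0 0; 0 0 0 0")

```text
time_s: 7.45
eef_pos: [517.3, 144.6, 122.0]
eef_rot: [0.653, 0.273, -0.272, -0.652]
contact_force: [0.2, 0.3, -0.9]
finger_gap: 0.084
```

Run:
```python
from h import *
goto(516,144.4,49.5,135.45)
cv2.imwrite("pics/w5.png",snapshot("wrist")[:,:,::-1])
cv2.imwrite("pics/c5.png",cv2.resize(snapshot("scene")[150:290,220:380,::-1],None,fx=4,fy=4,interpolation=2))
goto(516,144.4,49.5,135.45)
```

```text
pos [517.3 144.6 122. ] jaw 135.38 J [ 0.15  0.36 -0.24  0.97 -0.   -0.64] t 7.45
tool inc [-1.2 72.5  0.9] turn -0.0013
pos [517.2 144.8 121.9] jaw 135.41 J [ 0.15  0.36 -0.24  0.97 -0.   -0.64] t 7.55
tool inc [-1.2 72.4  0.6] turn -0.0007
```

View pics/w5.png

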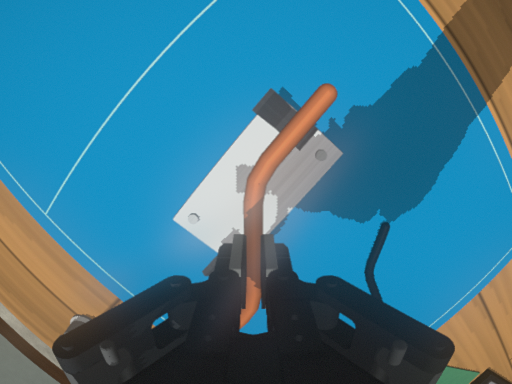

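View pics/c5.png

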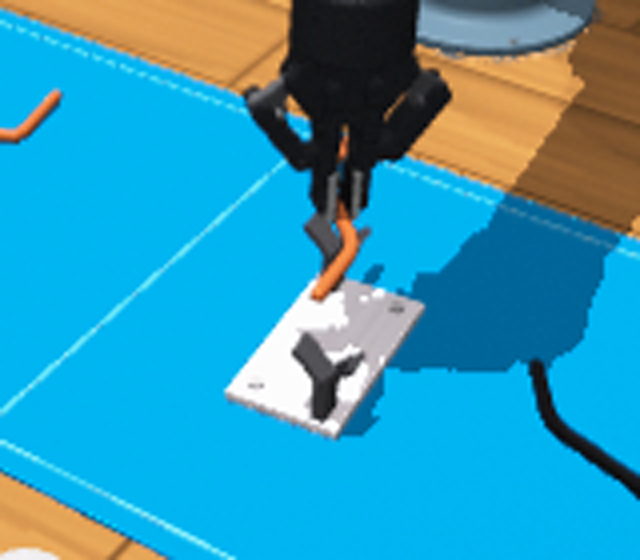

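Request:
servo_tool(increments="-1 15 0.5 0; -1 30 0.5 0; -1 44 0.5 0; -1 44 0.5 0; -1 44 0.5 0")

```text
time_s: 8.18
eef_pos: [515.4, 145.2, 77.3]
eef_rot: [-0.652, -0.273, 0.274, 0.652]
contact_force: [0.9, -0.8, -0.6]
finger_gap: 0.087
```

Run:
```python
from h import *
goto(516,144.4,49.5,135.45)
a=cv2.resize(snapshot("scene")[170:280,250:350,::-1],None,fx=4,fy=4,interpolation=2)
b=cv2.resize(snapshot("side")[90:200,190:290,::-1],None,fx=4,fy=4,interpolation=2)
cv2.imwrite("pics/c6.png",np.hstack([a,b]))
```

```text
pos [515.4 145.2  77.3] jaw 135.51 J [ 0.16  0.4  -0.31  0.87  0.   -0.64] t 8.18
tool inc [-0.1 27.8 -1. ] turn 0.001
```

View pics/c6.png

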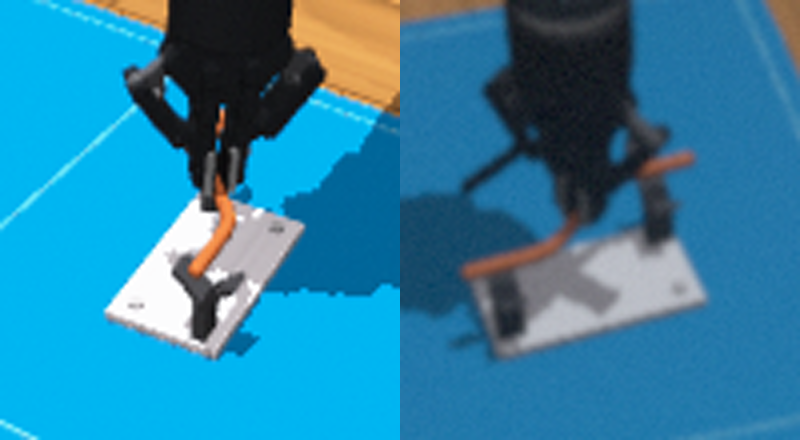

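Request:
servo_tool(increments="0 8 -0.5 0; 0 15 -0.5 0; 0 20 -0.5 0; 0 24 -0.5 0; 0 25 -0.5 0")

```text
time_s: 8.9
eef_pos: [515.5, 144.7, 51.9]
eef_rot: [-0.652, -0.273, 0.274, 0.652]
contact_force: [0.3, -0.6, -0.8]
finger_gap: 0.087
```

Request:
servo_tool(increments="0 0 0 0; 0 0 0 0")

```text
time_s: 9.15
eef_pos: [516.0, 144.8, 52.5]
eef_rot: [0.652, 0.274, -0.273, -0.652]
contact_force: [-0.1, -0.3, -0.3]
finger_gap: 0.085
```

Run:
```python
from h import *
goto(516,144.4,49.5,135.45);s=sense();print(s["contact_force"],s["moment"])
a=cv2.resize(snapshot("scene")[170:280,250:350,::-1],None,fx=4,fy=4,interpolation=2)
b=cv2.resize(snapshot("side")[90:200,190:290,::-1],None,fx=4,fy=4,interpolation=2)
cv2.imwrite("pics/c7.png",np.hstack([a,b]))
```

```text
pos [516.  144.8  52.5] jaw 135.5 J [ 0.16  0.42 -0.34  0.81  0.   -0.64] t 9.15
tool inc [-0.3  3.  -0.3] turn 0.0009
[-0.0519498  -0.34023623 -0.34736124] [ 0.05825035  0.03107348 -0.02305064]
```

View pics/c7.png

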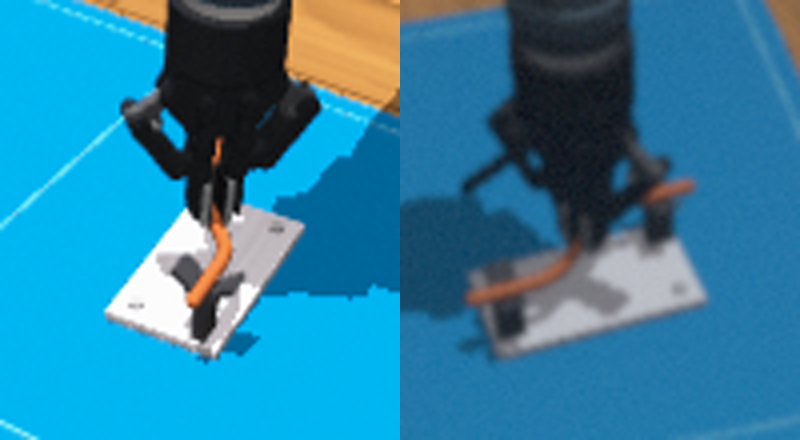

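Request:
servo_tool(increments="0 1 0 0; 0 1.5 0 0; 0 2 0 0; 0 2 0 0")

```text
time_s: 9.75
eef_pos: [515.7, 144.8, 50.3]
eef_rot: [-0.652, -0.274, 0.273, 0.652]
contact_force: [0.2, 0.1, -1.4]
finger_gap: 0.087
```

Request:
servo_tool(increments="0 1 0 0; 0 1 0 0; 0 1 0 0")

```text
time_s: 10.12
eef_pos: [515.9, 144.9, 49.8]
eef_rot: [0.652, 0.274, -0.273, -0.652]
contact_force: [-2.3, 0.1, 5.8]
finger_gap: 0.087
```

Request:
servo_tool(increments="0 0.5 0 0; 0 1 0 0; 0 1 0 0", newtons=25)

```text
time_s: 10.5
eef_pos: [515.9, 144.9, 49.6]
eef_rot: [0.652, 0.274, -0.273, -0.652]
contact_force: [-3.8, -0.2, 11.6]
finger_gap: 0.09
```

Run:
```python
from h import *
goto(516,144.4,49.5,135.45);s=sense();print(s["contact_force"],s["moment"])
```

```text
pos [515.9 144.9  49.6] jaw 135.5 J [ 0.16  0.43 -0.34  0.8   0.   -0.64] t 10.5
tool inc [-0.3  0.1 -0.4] turn 0.0009
[-3.81638614 -0.17996162 11.638283  ] [-0.09713881  0.82263003  0.01754271]
```

Request:
servo_tool(increments="0 -1 0 0; 0 -1 0 0")

```text
time_s: 10.75
eef_pos: [516.0, 144.9, 49.7]
eef_rot: [-0.652, -0.274, 0.273, 0.652]
contact_force: [-2.1, 0.4, 6.8]
finger_gap: 0.088
```

Request:
servo_tool(increments="0 0 0 0; 0 0 0 0; 0 0 0 0; 0 0 0 0", gripper=0.5)

```text
time_s: 11.25
eef_pos: [515.7, 144.7, 49.1]
eef_rot: [-0.652, -0.273, 0.274, 0.652]
contact_force: [-0.5, -0.1, -0.0]
finger_gap: 0.497
```

Run:
```python
from h import *
goto(516,144.4,200,135.45);s=sense();print(s["contact_force"],s["finger_gap"])
a=cv2.resize(snapshot("scene")[170:280,250:350,::-1],None,fx=4,fy=4,interpolation=2)
b=cv2.resize(snapshot("side")[90:200,190:290,::-1],None,fx=4,fy=4,interpolation=2)
cv2.imwrite("pics/c8.png",np.hstack([a,b]))
```

```text
pos [515.7 144.7  49.1] jaw 135.5 J [ 0.16  0.43 -0.34  0.8   0.   -0.64] t 11.25
tool inc [  -0.  -150.9   -0.4] turn 0.0009
[-0.48650585 -0.0702188  -0.04178249] 0.49726095447421614
```

View pics/c8.png

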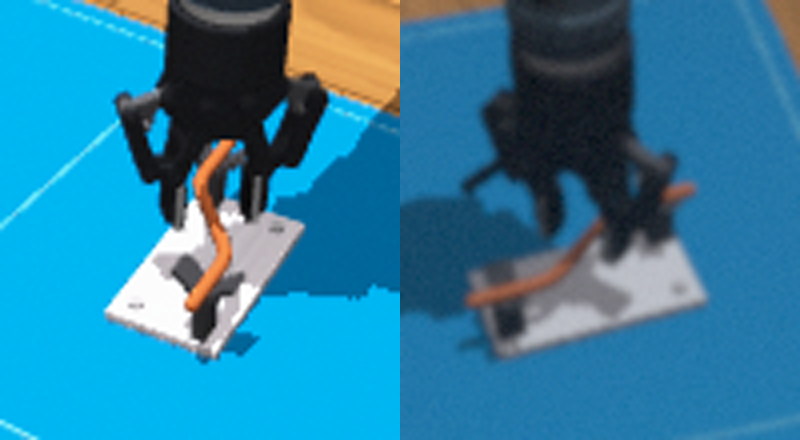

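Request:
servo_tool(increments="0 -8 0 0; 0 -25 0 0; 0 -60 0 0; 0 -100 0 0; 0 -145 0 0")

```text
time_s: 11.98
eef_pos: [515.3, 144.7, 195.8]
eef_rot: [-0.652, -0.273, 0.274, 0.652]
contact_force: [0.0, -0.7, 0.3]
finger_gap: 0.497
```

Request:
servo_tool(increments="0 0 -30 0; 0 0 -70 0; 0 0 -100 0; 0 0 -100 0; 0 0 -100 0")

```text
time_s: 12.6
eef_pos: [586.5, 75.0, 194.5]
eef_rot: [-0.652, -0.273, 0.274, 0.652]
contact_force: [-0.5, 0.6, 0.3]
finger_gap: 0.497
```

Run:
```python
from h import *
import pickle
s=sense();print(s["eef_pos"],s["time_s"])
c=get_calibration("wrist");pickle.dump(c,open("w9.pkl","wb"));w=snapshot("wrist")[:,:,::-1];cv2.imwrite("pics/w9.png",w)
S=snapshot("scene")[:,:,::-1];D=snapshot("side")[:,:,::-1];cv2.imwrite("pics/sc9.png",S);cv2.imwrite("pics/sd9.png",D)
a=cv2.resize(S[170:280,250:350],None,fx=4,fy=4,interpolation=2)
b=cv2.resize(D[90:200,190:290],None,fx=4,fy=4,interpolation=2)
cv2.imwrite("pics/c9.png",np.hstack([a,b]))
```

```text
[586.52595413  75.02206573 194.4727712 ] 12.6
```

View pics/c9.png

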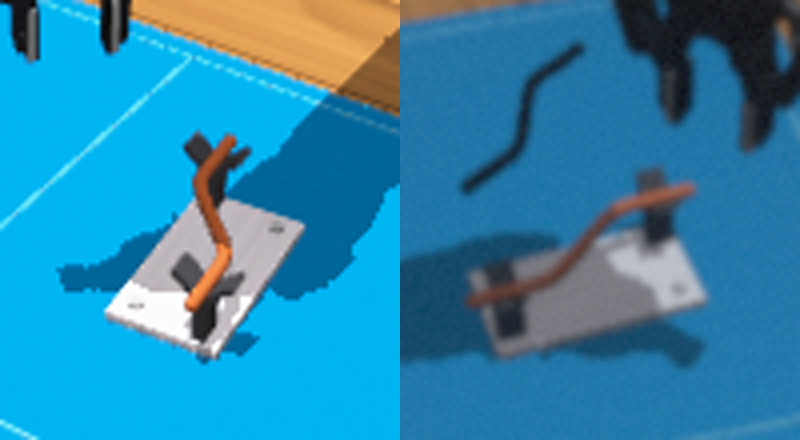

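View pics/w9.png

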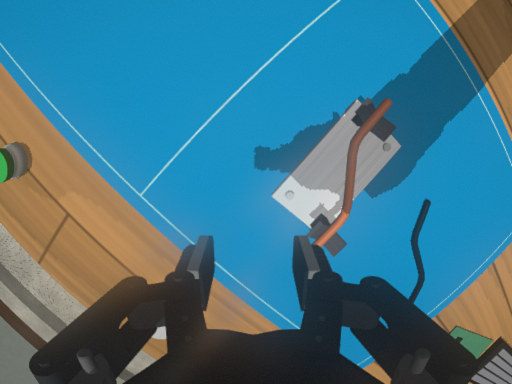

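View pics/sd9.png

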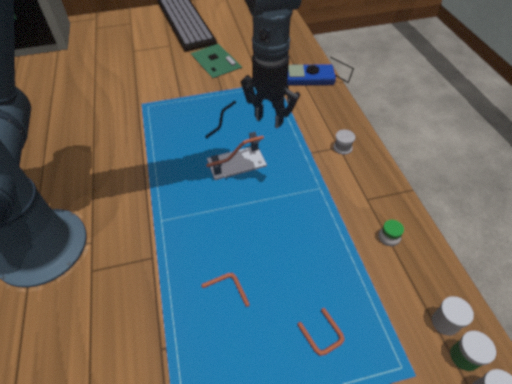

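Run:
```python
from h import *
cs,cd=get_calibration("scene"),get_calibration("side")
fs=lambda q:(np.array(q)+.5)/4-.5+[250,170]
fd=lambda q:(np.array(q)+.5)/4-.5+[190,90]
a=np.radians(5.65);Rm=np.array([[np.cos(a),-np.sin(a)],[np.sin(a),np.cos(a)]])
for n,q,r,l in (("front",(191,302),(292,188),(85,25)),("back",(232,141),(70,300),(-85,-25)),("bendF",(227,248),(217,212),(30,25)),("bendB",(202,182),(150,277),(-30,-25))):
    print(n,tri(ray(cs,fs(q)),ray(cd,fd(r))).round(1),"expected",(np.array([516,144.5])+Rm@l).round(1),52)
for n,b in (("scene",(285,195,315,255)),("side",(200,130,268,170))):
    im=cv2.imread({"scene":"pics/sc9.png","side":"pics/sd9.png"}[n]);hsv=cv2.cvtColor(im,cv2.COLOR_BGR2HSV);m=cv2.inRange(hsv,(0,100,60),(20,255,255));k=np.zeros_like(m);k[b[1]:b[3],b[0]:b[2]]=255
    v,u=np.where(m&k);zmeas(plane(ray(get_calibration(n),np.c_[u,v]),52))
```

```text
front [600.  175.5  54.8] expected [598.1 177.7] 52
back [432.8 111.   52.6] expected [433.9 111.3] 52
bendF [543.  167.1  54.9] expected [543.4 172.3] 52
bendB [487.5 118.1  53.3] expected [488.6 116.7] 52
175 mean [525.2 146.2] midends [518.5 142.9] len 185.5 yaw 4.18
mid dir 47.604968136990905 [523.05476456 148.10574098]
end dir 6.498187229059539
end dir 6.232900839161545
57 mean [534.4 155.2] midends [519.6 145.3] len 166.6 yaw 4.11
mid dir 90.0 [545.2451093  171.00631387]
end dir 15.222281332457953
end dir 175.7416417488843
```

Run:
```python
from h import *
S=cv2.imread("pics/sc9.png");W=cv2.imread("pics/w9.png")
a=cv2.resize(S[228:262,285:319],(400,400),interpolation=2);b=cv2.resize(S[198:232,285:319],(400,400),interpolation=2)
cv2.imwrite("pics/z1.png",np.hstack([a,b]))
a=cv2.resize(W[195:265,300:370],(400,400),interpolation=2);b=cv2.resize(W[85:155,340:410],(400,400),interpolation=2)
cv2.imwrite("pics/z2.png",np.hstack([a,b]))
```

```text
(no output)
```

View pics/z1.png

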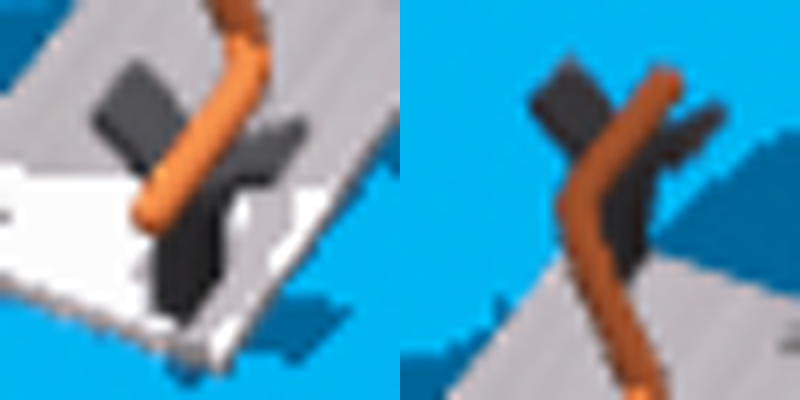

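View pics/z2.png

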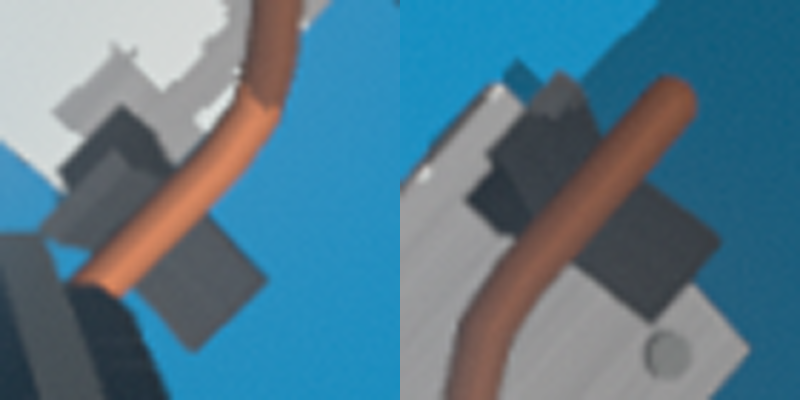

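Request:
servo_tool(increments="16 0 20 0; 32 0 40 0; 48 0 60 0; 64 0 80 0; 78 0 98 0")

```text
time_s: 13.38
eef_pos: [570.9, 200.6, 194.5]
eef_rot: [-0.652, -0.274, 0.274, 0.652]
contact_force: [0.2, 0.4, -0.0]
finger_gap: 0.498
```

Request:
servo_tool(increments="0 0 0 0; 0 0 0 0; 0 0 0 0")

```text
time_s: 13.75
eef_pos: [571.8, 198.3, 194.4]
eef_rot: [0.652, 0.273, -0.273, -0.652]
contact_force: [0.1, -0.4, 0.9]
finger_gap: 0.504
```

Run:
```python
from h import *
import pickle
c=get_calibration("wrist");pickle.dump(c,open("w10.pkl","wb"));w=snapshot("wrist")[:,:,::-1];cv2.imwrite("pics/w10.png",w);print(np.array(c["extrinsics"])[:3,3],sense()["time_s"])
```

```text
[517.09835585 143.30721005 335.7713949 ] 13.8
```

View pics/w10.png

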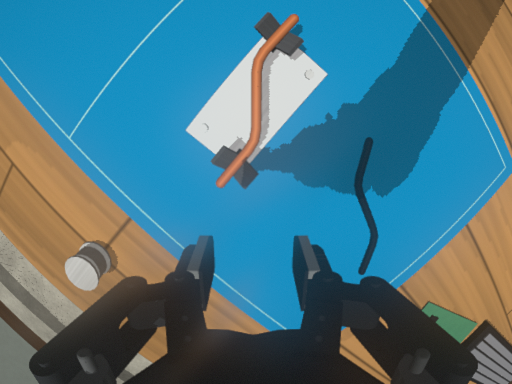

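Run:
```python
from h import *
W=cv2.imread("pics/w10.png")
a=cv2.resize(W[140:195,208:263],(400,400),interpolation=2);b=cv2.resize(W[8:63,248:303],(400,400),interpolation=2)
cv2.imwrite("pics/z3.png",np.hstack([a,b]))
```

```text
(no output)
```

View pics/z3.png

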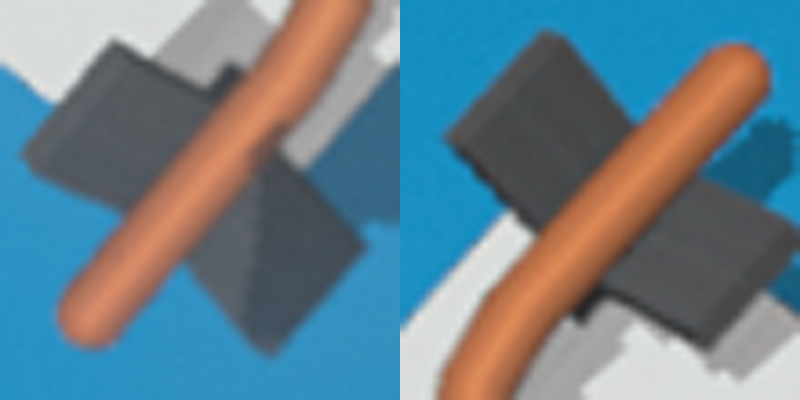

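Run:
```python
from h import *
import pickle
c=pickle.load(open("w10.pkl","rb"));s=400/55
f=lambda q,o:(np.array(q)+.5)/s-.5+o
n=np.array([-np.sin(np.radians(5.65)),np.cos(np.radians(5.65))])
for nm,o,tips,ends in (("front",(208,140),[(113,40),(25,152),(365,245),(270,355)],[(90,318),(275,110)]),("back",(248,8),[(550,30),(447,138),(805,230),(710,348)],[(738,75),(545,265)])):
    sh=400 if nm=="back" else 0
    t=[(x-sh,y) for x,y in tips];e=[(x-sh,y) for x,y in ends]
    Q=plane(wray(c,f(t,o)),63);P=plane(wray(c,f(e,o)),52);m=Q.mean(0)
    d=P[1]-P[0];print(nm,"rest c",m.round(1),"pipe dir",(np.degrees(np.arctan2(d[1],d[0]))%180).round(1),"widths",np.linalg.norm(Q[0]-Q[2]).round(1))
    # lateral offset of pipe line at the rest centre
    d/=np.linalg.norm(d);nn=np.array([-d[1],d[0]]);nn*=np.sign(nn@n);print("lateral pipe-rest",((P[0]-m)@nn).round(2))
```

```text
front rest c [574.  175.5] pipe dir 3.9 widths 42.1
lateral pipe-rest 1.3
back rest c [456.8 114.8] pipe dir 2.8 widths 40.8
lateral pipe-rest -1.26
```

```bash
python3 -c "
from h import *
print(hand_in())"
```

```text
the job is handed in; nothing more can be done
None
```

I gripped the copper Z pipe across its middle, turned it about 39° and lowered it into the jig. It touched down at the height expected for full seating. I then let go, backed the arm clear and handed in at about 14 s. The U and L pipes and the black Z were not touched.

**Last checks:**
- **Seating:** the scene, side and wrist pictures show both straight ends lying in their V notches, and the pipe did not move on release.
- **Contact:** I pressed with at most about 12 N at the wrist. The moment suggested the end nearer the base touched first, so the other end probably settled only on release.
- **Disagreements:** the rough triangulated heights were 52.6 and 54.8 mm at the two ends, against 52 expected. The wrist view put each end about 1.3 mm off its notch centre, outward at both ends. It also put the ends 2–3° off the jig's axis, although the scene camera put them within 1°. I put these down to the calibration and my hand-picked pixels, and did not check further by touch.

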